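# Blank off the idle port of the vacuum manifold

### The arm

A 6-joint arm with a two-finger parallel gripper is mounted at the origin on the work surface. World frame = base frame: x ahead of the robot, y to its left, z up, the work surface at z = 0. Lengths are in mm, angles in rad, forces in N, time in s.
With the tool pointing down it reaches from about 400 to 925 mm from the base axis. Payload 12.5 kg.
Tool frame: the origin (TCP) lies at the very end of the fingers, on their centre line; the grasp point (between the pads) lies 19 mm behind it; z points along the fingers, y is the line along which they close (so a half turn about z gives the same grasp; the last joint's range is limited). The gripper opens to 95 mm and grips with 3 to 60 N. Pads are 20 mm wide; open, the fingers measure 119 mm over their backs; the gripper's body (75 mm by 180 mm) begins 59 mm behind the grasp point.
Start: joints at [-1.206, 0.491, 1.559, -0, 1.092, -0.106], TCP at [283.524, -557.011, 214.661] pointing down, gripper open.
Joint ranges: [-3.1, 3.1], [-0.84, 2.19], [0.05, 2.79], [-1.13, 4.28], [0.06, 2.93], [-2.69, 2.69]. Speed limits (rad/s): [2.22, 2.22, 2.79, 3.14, 3.14, 3.14].

### API

Orientations are given as a rotation vector (axis times angle).
In Python, from bench import monitor, eyes, env gives the robot as it stands.
- The arm moves only by the tool drive_tool, never from a script. Its arguments are lists of equal length, an entry for each row: "turn": the turn, a rotation vector about the tool's x, y, z each as a share of 360 degrees, from -1 to 1, a list of three; "translation": the shift along the tool's x, y, z each as a share of 0.3 m, from -1 to 1, a list of three; "hand": the closure in counts, from 0 (fully open) to 255 (shut). A call has 1 to 5 rows; each row is the pose to reach, as a shift and turn from the pose commanded when the call began, along the tool's axes at that moment, turning the shorter way round; what a row does not reach only later rows make up. A row lasts 1/12 s, in which the tool goes at most 41.7 mm and 7.16 degrees, less where a joint would pass 70% of its speed; a pose out of reach is approached as far as the arm can. A call with a number of a shift or a turn outside -1 to 1 is refused whole. A call with a gripper value outside its range is refused whole. The fingers move at their own pace and stop on an object; "grip_force" is the grip in N (left out, the last holds). Time passes only in rows, so rows that repeat a pose let the fingers close. It gives the time, the measured TCP pose, the force, the opening and the grip force at its end, in the units of the state.
- monitor.sense(): the state, without advancing time (a new reading comes with each control period).
- eyes.snapshot(name): name is "side" or "top"; returns (picture, depth): 384x512x3 uint8, blue, green, red; 384x512 float32, mm along the optical axis (not along the pixel's ray), 0 where there is no reading.
- eyes.camera_info(name): a dict with "K" (3x3 intrinsics, pixels), "R" (3x3) and "t" (3): a world point X has camera coordinates R X + t. Camera axes: x right, y down, z forward; pixel columns grow to the right and rows downward; lengths in mm; the calibration is good to about 2 mm. A picture is of the moment at which its call begins. camera_info takes no time and is no camera call.
- env.close_job(): hands the job in; it is judged then, once.
The state is a dict: "time": time; "joint_positions": joint angles; "joint_velocities": joint speeds; "effort": joint torques, N m; "ee_pos": TCP position; "ee_rot": TCP orientation; "wrist_force": force on the tool from outside, world axes, zero at the start; "ft_torque": the same for the moment, N m; "gripper_width": finger opening in mm; "finger_force": force on a finger pad.
Only numpy, scipy, OpenCV 4.12 (cv2) and the standard library are available. Lean on these libraries where they do the work, as an engineer would, in place of code of your own. Each camera call takes 0.05 s, during which the arm holds its last target. There are 200 camera calls.

### The job

The blue port of the vacuum manifold is not in use today. Pick up the blue blanking sleeve from the bench and push it down onto the spigot of the blue port with the gripper (do not just let it drop on) until it is fully home, its rim flat on the blue flange, then let go of it. Leave the red and yellow sleeves standing where they are.

Things in the scene. Friction and masses are not known exactly. Their poses are not given: they have to be found in the camera images.
- blue_sleeve: Blue rigid plastic blanking sleeve, 60 g: outside diameter 36 mm, 60 mm tall, bore 28 mm wide and 54 mm deep, closed top 6 mm thick. Stands loose on the bench, closed end up, open end down; grip it across its diameter from above. Origin at the centre of its lower, open rim; z along its axis towards the closed end.
- blue_seat (a point): Seat of the blue port: centre of the top face of its blue flange (58 mm wide, 36 mm above the bench), z up. A fixed steel spigot 19 mm thick rises from it, tapering from 34 mm up to a 6 mm tip at 44 mm. Sleeve home: its origin is here; 4.5 mm play, slides freely. Fixed aluminium manifold, 76 x 320 x 28 mm high, with three like ports 105 mm apart, blue, red, yellow in any order.
- red_sleeve: The red plastic blanking sleeve, the same shape and size as the blue one, standing loose on the bench, closed end up. Origin at the centre of its lower, open rim; z along its axis towards the closed end. To be left standing where it is.
- yellow_sleeve: The yellow plastic blanking sleeve, the same shape and size as the blue one, standing loose on the bench, closed end up. Origin at the centre of its lower, open rim; z along its axis towards the closed end. To be left standing where it is.
Things that resemble listed ones, but are neither listed nor needed, are in the scene too. What is shaped like the blue_sleeve but green or turquoise is not meant.

How it is judged:
By the outcome, as a careful person would: the job done as asked, in the order asked, and still so for the second after the job is handed in, with the robot touching nothing.
It also fails if it takes over 38 s, if anything falls off the work surface, if the arm or the gripper's body presses on something with over 40 N, if the wrist force passes 120 N, or if a joint passes its speed limit or range.

## Working session

There is one attempt and no reset: what is moved stays moved. The work goes in short steps, Python scripts to look and compute and a tool call to move; the robot and the scene stay as the last step left them, time stands still between calls to the robot, and variables do not carry over. Pictures are saved under pics/ and viewed, at most 10 in all, crops included, and the job is handed in when it is done.

Besides the shell and the picture viewer there is one more tool, called after ">>>" in YAML: its name, and indented under it one key for each argument. drive_tool: Moves the arm, as the interface text tells. Shift numbers are shares of 0.3 m and turn numbers shares of 360 degrees, none past 1 either way. Its arguments: {"type":"object","properties":{"turn":{"type":"array","items":{"type":"array","items":{"type":"number","minimum":-1,"maximum":1}}},"translation":{"type":"array","items":{"type":"array","items":{"type":"number","minimum":-1,"maximum":1}}},"hand":{"type":"array","items":{"type":"number"}},"grip_force":{"type":"number"}},"required":["turn","translation","hand"]}

```bash
mkdir -p pics; python3 - <<'E'
from bench import monitor, eyes, env
import cv2,numpy as np
for n in("side","top"):
    p,d=eyes.snapshot(n); cv2.imwrite(f"pics/{n}0.png",p); np.savez(f"{n}0.npz",p=p,d=d)
    i=eyes.camera_info(n); print(n,np.round(i["K"],1).tolist(),np.round(i["R"],3).tolist(),np.round(i["t"],1))
print(monitor.sense())
E
```

```text
side [[435.1, 0.0, 257.2], [0.0, 435.1, 193.9], [0.0, 0.0, 1.0]] [[-0.957, -0.288, -0.022], [-0.165, 0.61, -0.775], [0.236, -0.738, -0.632]] [538.4 161.5 823.9]
top [[401.2, 0.0, 262.0], [0.0, 401.2, 186.2], [0.0, 0.0, 1.0]] [[-0.002, -1.0, 0.014], [-0.997, 0.001, -0.079], [0.079, -0.015, -0.997]] [-31.  565.6 920.2]
{'time': 0.1, 'joint_positions': array([-1.20561144e+00,  4.91486187e-01,  1.55936137e+00,  1.24038969e-05,
        1.09172684e+00, -1.05642648e-01]), 'joint_velocities': array([-0.00023462, -0.00134058, -0.00125185,  0.00166469, -0.00154847,
        0.00124367]), 'effort': array([ 4.30477739e-03, -6.13620615e+01, -2.58604950e+01,  6.95015467e-02,
        4.70189773e-02, -4.46036995e-05]), 'ee_pos': array([ 283.43927041, -556.80036383,  214.13767356]), 'ee_rot': array([-3.05399506e+00, -7.32525772e-01,  1.82362404e-04]), 'wrist_force': array([ 0.23033215, -0.20297641,  0.17145758]), 'ft_torque': array([0.01764019, 0.04583696, 0.00905405]), 'finger_force': 0.0, 'gripper_width': 95.07738405247117}
```

View pics/top0.png

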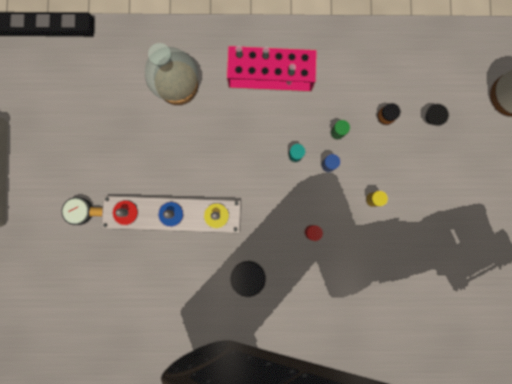

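View pics/side0.png

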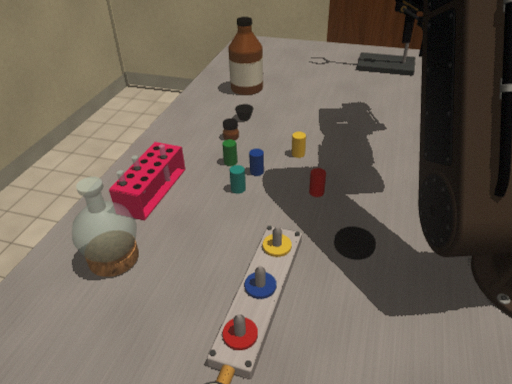

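Top view: the blue sleeve is at about (331,162), with turquoise (297,152), green (341,128), yellow (378,199) and red (314,233) around it. The manifold flanges are red (125,212), blue (171,213) and yellow (216,215). The side view shows the same blue sleeve at (257,162) and the blue port at (261,284). Things that could be mistaken for it: turquoise, green, and the blue flange. I choose (331,162).

```bash
cat > h.py <<'E'
import numpy as np,cv2
from bench import monitor,eyes,env
from scipy.spatial.transform import Rotation as Ro
def ray(n,uv,z):
    i=eyes.camera_info(n);K,R,t=map(np.array,(i["K"],i["R"],i["t"]))
    c=-R.T@t; d=R.T@np.linalg.solve(K,[uv[0],uv[1],1.]); return c+d*(z-c[2])/d[2]
def cloud(n,d):
    i=eyes.camera_info(n);K,R,t=map(np.array,(i["K"],i["R"],i["t"]))
    v,u=np.indices(d.shape); P=np.stack([u,v,np.ones_like(u)],-1)@np.linalg.inv(K).T*d[...,None]
    return (P-t)@R
def blobs(n,p,d,hs,zlo,zhi,minA=12,smin=110):
    h=cv2.cvtColor(p,cv2.COLOR_BGR2HSV);W=cloud(n,d)
    m=(cv2.inRange(h,(hs[0],smin,40),(hs[1],255,255))>0)&(W[...,2]>zlo)&(W[...,2]<zhi)&(d>0)
    k,l,s,c=cv2.connectedComponentsWithStats(m.astype(np.uint8))
    return [(c[j].round(1),s[j].tolist(),ray(n,c[j],(zlo+zhi)/2).round(1),np.median(W[l==j],0).round(1)) for j in range(1,k) if s[j][4]>=minA]
H=dict(blue=(105,130),turq=(82,98),green=(45,80),yellow=(20,35),red=(0,6))
E
python3 - <<'E'
from h import *
for n in("top","side"):
    f=np.load(n+"0.npz");p,d=f["p"],f["d"]
    for c,r in H.items():
        for nm,a,b in(("sleevetop",52,68),("flange",30,42)):
            for x in blobs(n,p,d,r,a,b,30): print(n,c,nm,*x)
p=np.load("top0.npz")["p"];q=np.load("side0.npz")["p"]
cv2.imwrite("pics/crop.png",np.hstack([cv2.resize(p[110:250,270:410],(400,400)),cv2.resize(q[120:220,210:310],(400,400))]))
E
```

```text
top blue sleevetop [331.5 161.6] [325, 155, 14, 15, 163] [ 618.6 -189.2   60. ] [ 618.1 -188.6   59.1]
top blue flange [170.9 213.6] [159, 202, 23, 24, 340] [501.4 178.   36. ] [500.6 176.3  35.4]
top turq sleevetop [296.7 151.4] [290, 144, 15, 16, 184] [ 641.9 -110.2   60. ] [ 642.6 -110.8   59.4]
top green sleevetop [341.2 127.6] [334, 121, 15, 15, 169] [ 697.2 -212.7   60. ] [ 696.8 -212.8   59.4]
top yellow sleevetop [378.8 198.2] [371, 191, 17, 15, 198] [ 535.2 -295.1   60. ] [ 535.7 -295.6   59.1]
top yellow flange [216.  215.4] [204, 204, 24, 24, 394] [497.2  74.5  36. ] [498.1  74.3  35.4]
top red sleevetop [313.9 232.9] [306, 226, 17, 15, 196] [ 457.6 -147.2   60. ] [ 457.3 -147.5   59.1]
top red flange [125.4 212.2] [113, 201, 25, 24, 387] [504.7 281.9  36. ] [505.3 280.3  35.3]
side blue sleevetop [256.1 153.5] [250, 149, 13, 10, 111] [ 618.9 -183.5   60. ] [ 619.2 -183.8   59.9]
side blue flange [256.  163.2] [250, 161, 13, 5, 50] [ 617.6 -176.5   36. ] [ 616.9 -175.8   35.3]
side blue flange [260.5 286.5] [245, 273, 31, 25, 445] [498.7 188.3  36. ] [494.5 191.6  36.5]
si
[... 295 characters left out ...]
0.1]
side green flange [230.3 153.8] [225, 152, 11, 5, 40] [ 693.2 -199.3   36. ] [ 693.5 -199.    35.5]
side yellow sleevetop [298.8 135.9] [292, 131, 14, 11, 110] [ 535.5 -289.5   60. ] [ 535.9 -290.8   59.6]
side yellow flange [298.2 145. ] [292, 142, 14, 7, 55] [ 534.8 -283.7   36. ] [ 534.3 -282.5   35.5]
side yellow flange [276.8 245.7] [263, 234, 29, 22, 415] [496.2  82.7  36. ] [493.1  84.7  36.3]
side red sleevetop [317.9 173.3] [311, 168, 15, 12, 146] [ 458. -142.   60.] [ 458.2 -142.7   59.6]
side red flange [316.8 183.4] [310, 179, 16, 9, 64] [ 457.6 -135.1   36. ] [ 456.7 -133.5   36. ]
side red flange [240.1 335. ] [223, 318, 35, 32, 696] [502.7 291.9  36. ] [499.3 293.9  36.4]
```

View pics/crop.png

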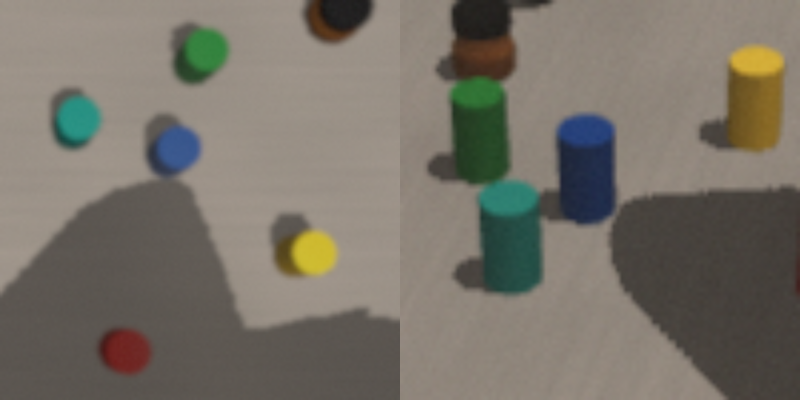

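The crop confirms it. The sleeve is royal blue at crop pixel (177,148) in the top half and (586,130) in the side half, clearly different from turquoise (78,118) and green (206,50). Next: compute the approach.

```bash
cat >> h.py <<'E'
def go(*tg):
    s=monitor.sense();R=Ro.from_rotvec(s["ee_rot"])
    print("t",s["time"],"pos",s["ee_pos"].round(1),"tool axes",R.as_matrix().round(3).tolist(),"w",s["gripper_width"].round(1),"F",s["wrist_force"].round(1))
    for g in tg: print(g,(R.inv().apply(np.array(g)-s["ee_pos"])/300).round(4))
E
python3 -c "
from h import *
go((618.6,-187,160),(618.6,-187,21))"
```

```text
Traceback (most recent call last):
  File "h.py", line 19, in go
    print("t",s["time"],"pos",s["ee_pos"].round(1),"tool axes",R.as_matrix().round(3).tolist(),"w",s["gripper_width"].round(1),"F",s["wrist_force"].round(1))
                                                                                                   ^^^^^^^^^^^^^^^^^^^^^^^^
AttributeError: 'float' object has no attribute 'round'
```

```bash
sed -i 's/s\["gripper_width"\].round(1)/round(s["gripper_width"],1)/' h.py; python3 -c "
from h import *
go((618.6,-187,160),(618.6,-187,21))"
```

```text
t 0.1 pos [ 283.4 -556.8  214.1] tool axes [[0.891, 0.454, -0.0], [0.454, -0.891, 0.001], [0.0, -0.001, -1.0]] w 95.1 F [ 0.2 -0.2  0.2]
(618.6, -187, 160) [ 1.5548 -0.5916  0.1812]
(618.6, -187, 21) [ 1.5547 -0.5911  0.6445]
```

>>> drive_tool:
  turn:
    - [0,0,0]
    - [0,0,0]
    - [0,0,0]
    - [0,0,0]
    - [0,0,0]
  translation:
    - [0.12,-0.045,0]
    - [0.24,-0.09,0]
    - [0.36,-0.135,0]
    - [0.48,-0.18,0]
    - [0.6,-0.225,0]
  hand: [0,0,0,0,0]

```text
time: 0.52
ee_pos: [414.1, -413.7, 214.4]
ee_rot: [-3.055, -0.732, 0.0]
wrist_force: [0.4, 0.2, -0.5]
gripper_width: 94.8
finger_force: 0.0
```

>>> drive_tool:
  turn:
    - [0,0,0]
    - [0,0,0]
    - [0,0,0]
    - [0,0,0]
    - [0,0,0]
  translation:
    - [0.12,-0.045,0]
    - [0.24,-0.09,0]
    - [0.36,-0.135,0]
    - [0.48,-0.18,0]
    - [0.6,-0.225,0]
  hand: [0,0,0,0,0]

```text
time: 0.93
ee_pos: [544.1, -271.7, 214.5]
ee_rot: [-3.055, -0.733, 0.0]
wrist_force: [0.9, -0.9, -0.1]
gripper_width: 95.4
finger_force: 0.0
```

>>> drive_tool:
  turn:
    - [0,0,0]
    - [0,0,0]
    - [0,0,0]
    - [0,0,0]
    - [0,0,0]
  translation:
    - [0.12,-0.045,0.04]
    - [0.24,-0.09,0.1]
    - [0.34,-0.135,0.16]
    - [0.355,-0.142,0.18]
    - [0.355,-0.142,0.18]
  hand: [0,0,0,0,0]

```text
time: 1.35
ee_pos: [618.9, -185.0, 158.3]
ee_rot: [-3.052, -0.737, 0.005]
wrist_force: [-0.3, 0.5, 0.1]
gripper_width: 95.0
finger_force: 0.0
```

```bash
python3 - <<'E'
from h import *
for n in("side","top"):
    p,d=eyes.snapshot(n)
    for x in blobs(n,p,d,H["blue"],52,68,10): print(n,*x)
    if n=="side": cv2.imwrite("pics/app.png",cv2.resize(p[40:240,160:400],(720,600)))
go((618.6,-187,21))
E
```

```text
side [256.2 153.6] [250, 149, 13, 11, 112] [ 618.6 -183.1   60. ] [ 619.2 -183.4   60. ]
t 1.45 pos [ 618.4 -187.5  160.6] tool axes [[0.891, 0.454, -0.001], [0.454, -0.891, -0.0], [-0.001, -0.0, -1.0]] w 95.7 F [-0.9 -0.1  0.6]
(618.6, -187, 21) [ 0.0015 -0.001   0.4653]
```

View pics/app.png

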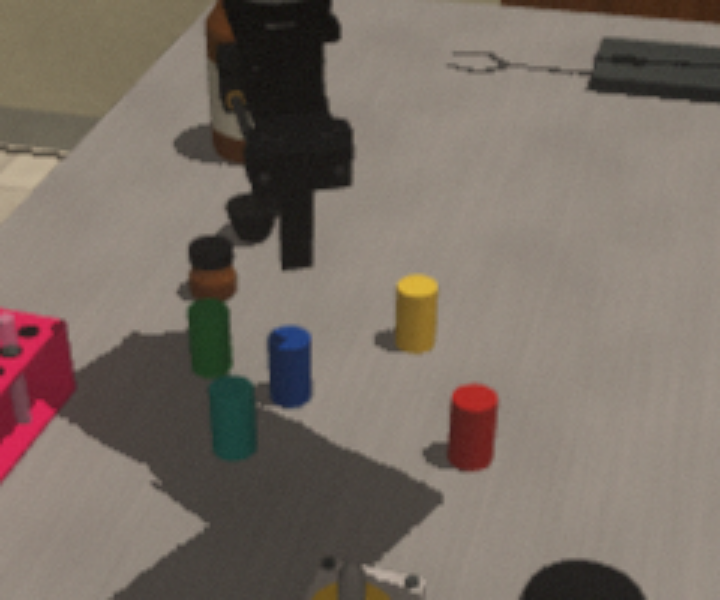

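The view shows the fingers above the blue sleeve: fingertip at crop (296,267), sleeve top at (290,337), no neighbour in the path. Descending.

>>> drive_tool:
  turn:
    - [0,0,0]
    - [0,0,0]
    - [0,0,0]
    - [0,0,0]
    - [0,0,0]
  translation:
    - [0,0,0.1]
    - [0,0,0.2]
    - [0,0,0.3]
    - [0,0,0.4]
    - [0,0,0.465]
  hand: [0,0,0,0,0]

```text
time: 1.87
ee_pos: [617.5, -188.7, 19.8]
ee_rot: [-3.055, -0.73, 0.001]
wrist_force: [-0.4, -0.3, -0.3]
gripper_width: 95.0
finger_force: 0.0
```

>>> drive_tool:
  turn:
    - [0,0,0]
    - [0,0,0]
    - [0,0,0]
    - [0,0,0]
    - [0,0,0]
  translation:
    - [0,0,0]
    - [0,0,0]
    - [0,0,0]
    - [0,0,0]
    - [0,0,0]
  hand: [100,130,160,190,220]
  grip_force: 15

```text
time: 2.28
ee_pos: [619.3, -187.7, 22.9]
ee_rot: [3.053, 0.732, 0.003]
wrist_force: [0.7, 0.5, -0.5]
gripper_width: 67.3
finger_force: 0.0
```

>>> drive_tool:
  turn:
    - [0,0,0]
    - [0,0,0]
    - [0,0,0]
    - [0,0,0]
    - [0,0,0]
  translation:
    - [0,0,0]
    - [0,0,0]
    - [0,0,0]
    - [0,0,0]
    - [0,0,0]
  hand: [220,220,220,220,220]

```text
time: 2.7
ee_pos: [618.9, -187.2, 21.3]
ee_rot: [3.055, 0.733, 0.001]
wrist_force: [0.0, -0.6, 2.6]
gripper_width: 36.6
finger_force: 15.0
```

>>> drive_tool:
  turn:
    - [0,0,0]
    - [0,0,0]
    - [0,0,0]
    - [0,0,0]
    - [0,0,0]
  translation:
    - [0,0,0]
    - [0,0,-0.08]
    - [0,0,-0.18]
    - [0,0,-0.3]
    - [0,0,-0.43]
  hand: [220,220,220,220,220]
  grip_force: 25

```text
time: 3.12
ee_pos: [618.0, -186.8, 150.5]
ee_rot: [-3.053, -0.732, 0.003]
wrist_force: [0.1, -0.2, -0.6]
gripper_width: 36.2
finger_force: 25.0
```

```bash
python3 -c "
from h import *
go((499.5,181,150))"
```

```text
t 3.1167 pos [ 618.  -186.8  150.5] tool axes [[0.891, 0.454, -0.002], [0.454, -0.891, 0.001], [-0.002, -0.002, -1.0]] w 36.2 F [ 0.1 -0.2 -0.6]
(499.5, 181, 150) [ 0.2041 -1.2717  0.0038]
```

>>> drive_tool:
  turn:
    - [0,0,0]
    - [0,0,0]
    - [0,0,0]
    - [0,0,0]
    - [0,0,0]
  translation:
    - [0.01,-0.06,0]
    - [0.025,-0.16,0]
    - [0.04,-0.26,0]
    - [0.056,-0.36,0]
    - [0.072,-0.46,0]
  hand: [220,220,220,220,220]

```text
time: 3.53
ee_pos: [574.5, -53.1, 150.0]
ee_rot: [-3.055, -0.732, 0.0]
wrist_force: [0.6, -0.1, -0.8]
gripper_width: 36.3
finger_force: 25.0
```

>>> drive_tool:
  turn:
    - [0,0,0]
    - [0,0,0]
    - [0,0,0]
    - [0,0,0]
    - [0,0,0]
  translation:
    - [0.016,-0.1,0]
    - [0.032,-0.2,0]
    - [0.048,-0.3,0]
    - [0.064,-0.4,0]
    - [0.08,-0.5,0]
  hand: [220,220,220,220,220]

```text
time: 3.95
ee_pos: [527.9, 91.5, 150.1]
ee_rot: [-3.055, -0.733, 0.0]
wrist_force: [1.0, 0.3, -0.5]
gripper_width: 36.2
finger_force: 25.0
```

>>> drive_tool:
  turn:
    - [0,0,0]
    - [0,0,0]
    - [0,0,0]
    - [0,0,0]
    - [0,0,0]
  translation:
    - [0.016,-0.1,0]
    - [0.03,-0.2,0]
    - [0.045,-0.27,0]
    - [0.052,-0.312,0]
    - [0.052,-0.312,0]
  hand: [220,220,220,220,220]

```text
time: 4.37
ee_pos: [499.4, 182.5, 150.1]
ee_rot: [-3.054, -0.736, 0.0]
wrist_force: [0.1, -0.3, -0.2]
gripper_width: 36.4
finger_force: 25.0
```

```bash
python3 - <<'E'
from h import *
go((499.5,181,150))
for n in("side","top"):
    p,d=eyes.snapshot(n); np.savez(n+"1.npz",p=p,d=d)
    for nm,a,b in(("flange",30,42),("sleeve",120,200)):
        for x in blobs(n,p,d,H["blue"],a,b,10): print(n,nm,*x)
    cv2.imwrite(f"pics/{n}1.png",cv2.resize(p[200:350,180:340] if n=="side" else p[140:280,100:260],(640,600)))
E
```

```text
t 4.3667 pos [499.4 182.5 150.1] tool axes [[0.89, 0.456, -0.0], [0.456, -0.89, 0.0], [-0.0, -0.0, -1.0]] w 36.4 F [ 0.1 -0.3 -0.2]
(499.5, 181, 150) [-0.002   0.0045  0.0002]
side flange [502.3  70.7] [493, 68, 19, 6, 64] [ -27.3 -905.9   36. ] [ -28.3 -906.1   36. ]
side flange [260.  286.5] [245, 273, 31, 26, 480] [499.5 188.6  36. ] [496.  190.8  36.5]
side sleeve [506.7  32.6] [500, 21, 12, 26, 232] [  -2.5 -909.2  160. ] [ -10.  -923.9  155.2]
side sleeve [258.6 250.7] [250, 244, 20, 12, 115] [491.2 216.8 160. ] [496.3 198.  137.6]
top flange [171.4 205.4] [168, 203, 7, 6, 32] [520.3 177.1  36. ] [521.2 177.7  35.7]
top flange [175.8 220.4] [168, 214, 14, 12, 69] [486.  166.6  36. ] [484.5 166.1  35.1]
```

View pics/side1.png

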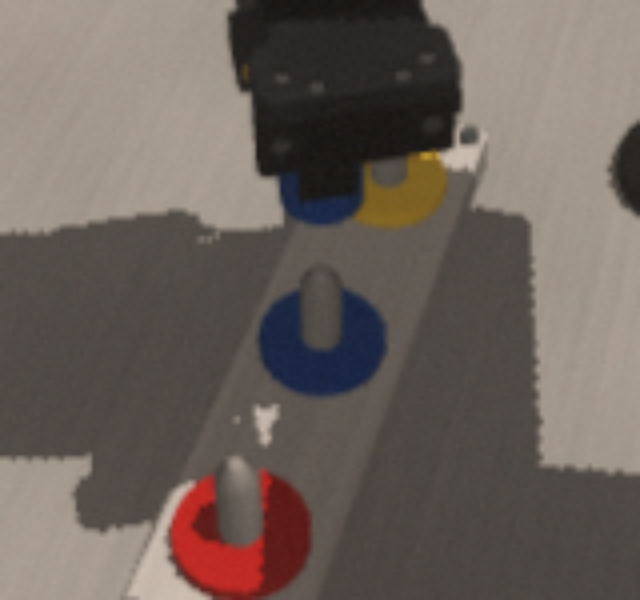

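View pics/top1.png

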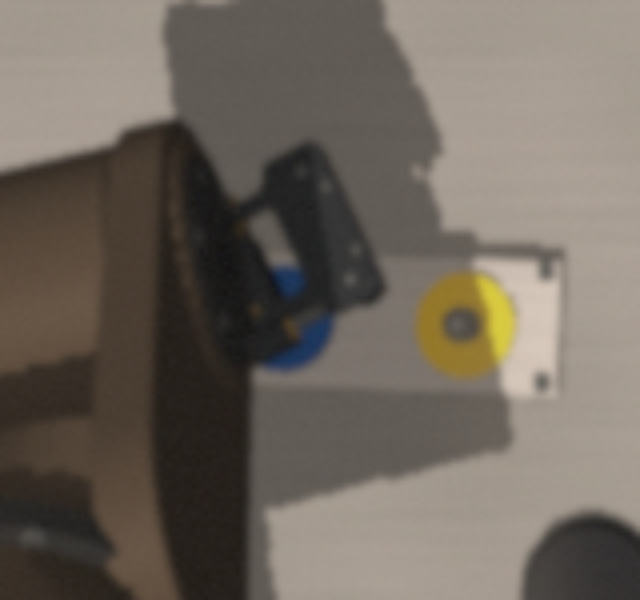

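Side view: the sleeve rim bottom is at crop (321,223), directly above the spigot (322,270) and blue flange (322,340). In the top view the arm mostly hides the port. I'll refine in the depth direction using rim edges.

```bash
python3 - <<'E'
from h import *
def fit(n,f,color,box,z):
    p=np.load(f)["p"];h=cv2.cvtColor(p,cv2.COLOR_BGR2HSV);r=H[color]
    m=cv2.inRange(h,(r[0],110,40),(r[1],255,255));M=np.zeros_like(m);x,y,X,Y=box;M[y:Y,x:X]=m[y:Y,x:X]
    c=np.vstack(cv2.findContours(M,cv2.RETR_EXTERNAL,cv2.CHAIN_APPROX_NONE)[0]);hu=cv2.convexHull(c)
    e=cv2.fitEllipse(c if 0 else hu)
    # circle fit of hull points cast on the plane
    P=np.array([ray(n,q,z)[:2] for q in hu[:,0].astype(float)])
    (cx,cy),rad=cv2.minEnclosingCircle(P.astype(np.float32))
    A=np.c_[2*P,np.ones(len(P))];s=np.linalg.lstsq(A,(P**2).sum(1),rcond=None)[0]
    print(n,f,color,"ell",np.round(ray(n,e[0],z),1),"lsq",s[:2].round(1),"r",round(float(np.sqrt(s[2]+s[:2]@s[:2])),1),"mec",round(cx,1),round(cy,1),round(rad,1))
fit("top","top0.npz","blue",(150,190,195,235),36)
fit("side","side0.npz","blue",(240,270,285,305),36)
fit("side","side1.npz","blue",(240,270,285,305),36)
fit("top","top0.npz","yellow",(195,190,240,240),36)
fit("side","side0.npz","yellow",(255,225,300,262),36)
# sleeve rim lower edge in side1
p=np.load("side1.npz")["p"];h=cv2.cvtColor(p,cv2.COLOR_BGR2HSV);m=cv2.inRange(h,(105,110,40),(130,255,255));m[262:]=0;m[:238]=0
ys,xs=np.nonzero(m);k=(xs>240)&(xs<285);xs,ys=xs[k],ys[k];print(xs.min(),xs.max())
E=np.array([(x,ys[xs==x].max()+.5) for x in range(xs.min()+1,xs.max())]);P=np.array([ray("side",e,129)[:2] for e in E])
from scipy.optimize import least_squares
s=least_squares(lambda c:np.hypot(*(P-c).T)-18,P.mean(0)-[0,18],loss="soft_l1").x;print("rim centre",s,np.hypot(*(P-s).T).round(1))
E
```

```text
top top0.npz blue ell [501.3 179.2  36. ] lsq [501.4 179.2] r 26.4 mec 501.5 179.2 26.6
side side0.npz blue ell [500.9 184.1  36. ] lsq [501.2 183.4] r 28.5 mec 501.3 184.0 29.5
side side1.npz blue ell [500.7 184.8  36. ] lsq [500.8 184.2] r 28.9 mec 501.4 184.5 29.8
top top0.npz yellow ell [497.6  74.6  36. ] lsq [497.7  74.6] r 27.8 mec 497.7 74.6 28.1
side side0.npz yellow ell [497.2  80.   36. ] lsq [497.3  79.4] r 29.9 mec 497.4 79.3 31.2
250 269
rim centre [500.05399597 180.98755612] [17.5 17.5 18.  17.  18.1 17.4 19.  18.7 18.5 18.4 18.5 18.8 17.  17.6
 18.3 17.2 18.3 16.4]
```

Side-camera offset from rim to flange is about (+1.1,+2.9) mm, and the two-camera average is about (+1.5,+1). I'll shift (+1.5,+2) and lower until the rim is around the spigot tip.

>>> drive_tool:
  turn:
    - [0,0,0]
    - [0,0,0]
    - [0,0,0]
    - [0,0,0]
    - [0,0,0]
  translation:
    - [0.0075,-0.004,0.02]
    - [0.0075,-0.004,0.08]
    - [0.0075,-0.004,0.14]
    - [0.0075,-0.004,0.17]
    - [0.0075,-0.004,0.18]
  hand: [220,220,220,220,220]

```text
time: 4.88
ee_pos: [501.3, 181.8, 94.4]
ee_rot: [3.055, 0.731, -0.004]
wrist_force: [-0.0, 0.4, 0.1]
gripper_width: 36.3
finger_force: 25.0
```

```bash
python3 - <<'E'
from h import *
p,d=eyes.snapshot("side"); cv2.imwrite("pics/side2.png",cv2.resize(p[220:320,210:310],(600,600)))
go((500.8,183,57))
E
```

```text
t 4.9333 pos [501.5 182.   94.8] tool axes [[0.892, 0.453, -0.002], [0.453, -0.892, -0.001], [-0.002, -0.0, -1.0]] w 36.0 F [ 0.   0.1 -1.4]
(500.8, 183, 57) [-0.0003 -0.0039  0.126 ]
```

View pics/side2.png

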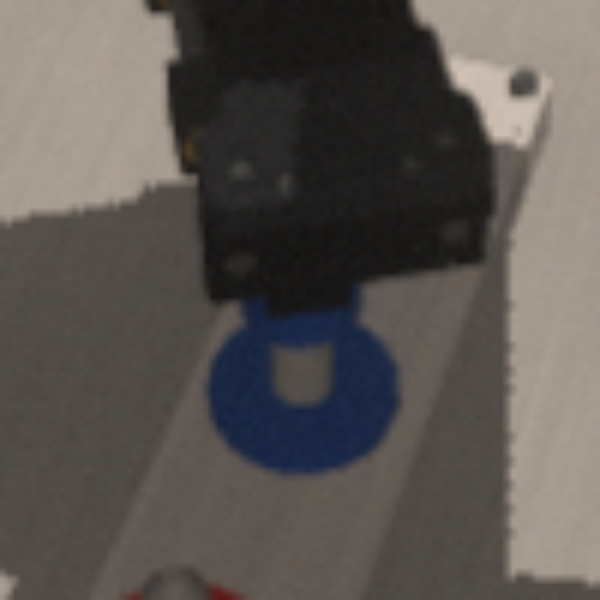

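The sleeve (crop centre column 302) sits over the spigot (303), with the tip inside the bore and no contact force. Pushing down.

>>> drive_tool:
  turn:
    - [0,0,0]
    - [0,0,0]
    - [0,0,0]
    - [0,0,0]
    - [0,0,0]
  translation:
    - [0,0,0.02]
    - [0,0,0.04]
    - [0,0,0.06]
    - [0,0,0.08]
    - [0,0,0.1]
  hand: [220,220,220,220,220]

```text
time: 5.35
ee_pos: [501.7, 182.8, 65.7]
ee_rot: [3.055, 0.733, 0.0]
wrist_force: [0.2, 0.0, 0.0]
gripper_width: 36.5
finger_force: 25.0
```

>>> drive_tool:
  turn:
    - [0,0,0]
    - [0,0,0]
    - [0,0,0]
    - [0,0,0]
    - [0,0,0]
  translation:
    - [0,0,0.007]
    - [0,0,0.014]
    - [0,0,0.02]
    - [0,0,0.025]
    - [0,0,0.025]
  hand: [220,220,220,220,220]

```text
time: 5.77
ee_pos: [501.6, 182.8, 58.5]
ee_rot: [3.055, 0.733, -0.0]
wrist_force: [0.3, -0.8, -0.7]
gripper_width: 36.2
finger_force: 25.0
```

Small steps until the flange pushes back.

>>> drive_tool:
  turn:
    - [0,0,0]
    - [0,0,0]
    - [0,0,0]
  translation:
    - [0,0,0.004]
    - [0,0,0.005]
    - [0,0,0.005]
  hand: [220,220,220]

```text
time: 6.02
ee_pos: [501.7, 182.8, 57.3]
ee_rot: [3.055, 0.733, 0.001]
wrist_force: [-0.0, -0.6, 0.0]
gripper_width: 36.3
finger_force: 25.0
```

>>> drive_tool:
  turn:
    - [0,0,0]
    - [0,0,0]
    - [0,0,0]
  translation:
    - [0,0,0.003]
    - [0,0,0.004]
    - [0,0,0.004]
  hand: [220,220,220]

```text
time: 6.27
ee_pos: [501.8, 182.9, 57.1]
ee_rot: [3.055, 0.733, 0.002]
wrist_force: [-3.8, -1.3, 16.4]
gripper_width: 36.6
finger_force: 25.0
```

>>> drive_tool:
  turn:
    - [0,0,0]
    - [0,0,0]
    - [0,0,0]
  translation:
    - [0,0,0.002]
    - [0,0,0.002]
    - [0,0,0.002]
  hand: [220,220,220]

```text
time: 6.52
ee_pos: [501.9, 182.9, 57.1]
ee_rot: [3.055, 0.733, 0.003]
wrist_force: [-6.5, -1.4, 24.0]
gripper_width: 36.5
finger_force: 25.0
```

>>> drive_tool:
  turn:
    - [0,0,0]
    - [0,0,0]
    - [0,0,0]
    - [0,0,0]
    - [0,0,0]
  translation:
    - [0,0,0]
    - [0,0,0]
    - [0,0,0]
    - [0,0,0]
    - [0,0,0]
  hand: [190,150,100,60,40]

```text
time: 6.93
ee_pos: [501.6, 182.8, 55.2]
ee_rot: [3.055, 0.733, -0.0]
wrist_force: [0.6, -1.2, 0.0]
gripper_width: 53.6
finger_force: 0.0
```

>>> drive_tool:
  turn:
    - [0,0,0]
    - [0,0,0]
    - [0,0,0]
    - [0,0,0]
    - [0,0,0]
  translation:
    - [0,0,0]
    - [0,0,0]
    - [0,0,0]
    - [0,0,0]
    - [0,0,0]
  hand: [40,40,40,40,40]

```text
time: 7.35
ee_pos: [501.6, 182.8, 55.3]
ee_rot: [3.055, 0.733, -0.0]
wrist_force: [-1.0, 0.5, -0.6]
gripper_width: 79.4
finger_force: 0.0
```

Released; retreat up and away, then check.

>>> drive_tool:
  turn:
    - [0,0,0]
    - [0,0,0]
    - [0,0,0]
    - [0,0,0]
    - [0,0,0]
  translation:
    - [0,0,-0.05]
    - [0,0,-0.14]
    - [0,0,-0.25]
    - [0,0,-0.36]
    - [0,0,-0.46]
  hand: [40,40,40,40,40]

```text
time: 7.77
ee_pos: [501.5, 182.8, 195.2]
ee_rot: [3.055, 0.733, 0.0]
wrist_force: [0.0, -0.0, -0.4]
gripper_width: 80.2
finger_force: 0.0
```

>>> drive_tool:
  turn:
    - [0,0,0]
    - [0,0,0]
    - [0,0,0]
    - [0,0,0]
    - [0,0,0]
  translation:
    - [0,0.1,0]
    - [0,0.2,0]
    - [0,0.3,0]
    - [0,0.4,0]
    - [0,0.5,0]
  hand: [40,40,40,40,40]

```text
time: 8.18
ee_pos: [570.1, 47.8, 193.5]
ee_rot: [3.055, 0.733, 0.0]
wrist_force: [0.1, 0.2, -0.5]
gripper_width: 79.9
finger_force: 0.0
```

```bash
python3 - <<'E'
from h import *
p,d=eyes.snapshot("side")
cv2.imwrite("pics/end.png",cv2.resize(p[100:370,160:400],(640,720))[:600])
p2,d2=eyes.snapshot("top")
for n,a,b in(("side",p,d),("top",p2,d2)):
    for c in("blue","red","yellow"):
        for lo,hi in((52,68),(90,102)):
            for x in blobs(n,a,b,H[c],lo,hi,25): print(n,c,lo,*x)
go()
E
```

```text
side blue 52 [503.8  63.8] [496, 61, 16, 6, 68] [ -24.5 -906.    60. ] [ -24.5 -906.    59.9]
side blue 52 [259.4 281.4] [250, 275, 20, 11, 114] [497.9 196.4  60. ] [497.2 198.2  60. ]
side blue 90 [505.8  53. ] [500, 51, 12, 5, 40] [ -19.4 -906.4   96. ] [ -19.6 -906.6   95.8]
side blue 90 [259.1 263.3] [249, 255, 20, 18, 268] [500.5 187.1  96. ] [500.5 187.3  96.3]
side red 52 [318.  173.1] [311, 168, 15, 12, 146] [ 457.9 -142.7   60. ] [ 457.9 -143.8   59.9]
side yellow 52 [298.9 135.7] [292, 131, 14, 10, 106] [ 535.6 -290.6   60. ] [ 535.6 -290.7   59.8]
top red 52 [314.  232.9] [306, 226, 17, 15, 193] [ 457.6 -147.5   60. ] [ 457.3 -147.5   59.2]
top yellow 52 [378.8 198.3] [371, 191, 17, 15, 199] [ 535. -295.   60.] [ 535.6 -294.9   59.4]
t 8.2833 pos [571.1  46.  193.1] tool axes [[0.893, 0.451, 0.001], [0.451, -0.893, -0.001], [0.0, 0.001, -1.0]] w 80.4 F [-0.6  1.2 -0.2]
```

View pics/end.png

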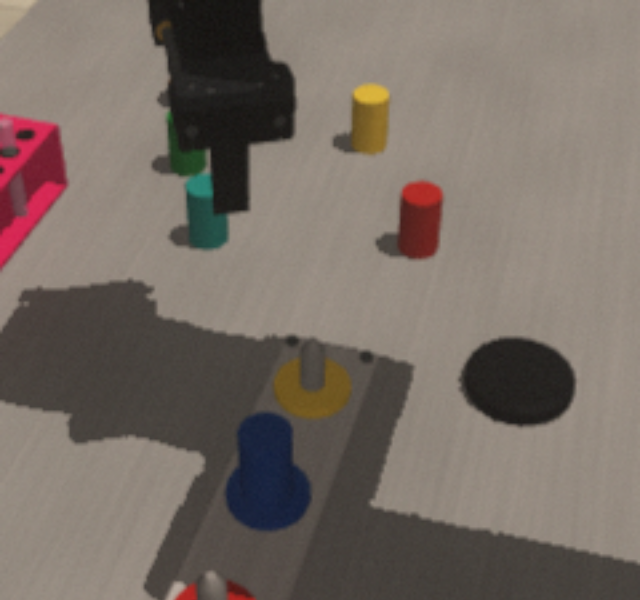

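The blue sleeve (crop (266,450)) stands upright on the blue flange with its top at z≈96, which is fully home. Red and yellow haven't moved, and the gripper is clear.

```bash
python3 -c "
from bench import env
print(env.close_job())"
```

```text
the job is handed in; nothing more can be done
None
```

The blue sleeve is pushed fully home on the blue port and released, with its top at about 96 mm as expected. The red and yellow sleeves are where they were, and the job is handed in.

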